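# Turn the slanted culture tube upright on the rail and stand it in the holder

### The arm

A 7-joint arm with a two-finger parallel gripper is mounted at the origin on the work surface. World frame = base frame: x ahead of the robot, y to its left, z up, the work surface at z = 0. Lengths are in mm, angles in degrees, forces in N, time in s.
With the tool pointing down it reaches from about 400 to 875 mm from the base axis. Payload 6.5 kg.
Tool frame: the origin (TCP) lies midway between the tips of the shut fingers; the grasp point (between the pads) lies 19 mm behind it; y points along the fingers, x is the direction in which the jaws open and shut, and the axes are right-handed (so a half turn about y gives the same grasp; the last joint's range is limited). The gripper opens to 85 mm and grips with 20 to 120 N. Pads are 22 mm wide; open, the fingers measure 114 mm over their backs; the gripper's body (76 mm by 85 mm) begins 54 mm behind the grasp point. The pads swing forward as they close: fully open they stand 13 mm farther back than shut.
Start: joints at [-69.339, 30.733, -0.252, 88.115, 0.149, 61.152, -4.079], TCP at [269.068, 591.686, 231.29] pointing down, gripper open.
Joint ranges: [-154.64, 154.64], [-21.42, 123.67], [-72.66, 72.17], [13.99, 137.28], [-74.86, 254.86], [10.95, 109.41], [-158.01, 158.01]. Speed limits (degrees/s): [136.94, 136.94, 180, 180, 180, 180, 180].

### API

Orientations are given as [roll, pitch, yaw] about the fixed x, y, z axes, in that order (R = Rz(yaw) Ry(pitch) Rx(roll)).
In Python, from cell import env gives the robot as it stands.
- The arm moves only by the shell command python3 -m jog 'ROWS' [FORCE]. ROWS is JSON, a list of rows, each a list of 5 numbers: the shift along the tool's x, y, z in m, then the turn about the tool's y in units of 10 degrees (1.0 is 10 degrees), then the finger opening in m, from 0 to 0.0854. A call has 1 to 20 rows; each row shifts and turns the commanded pose from where the row before left it, along the tool's axes as they then stand; what a row does not reach is not made up. A row lasts 1/8 s, in which the tool goes at most 62.5 mm and 10.7 degrees, less where a joint would pass 70% of its speed; a pose out of reach is approached as far as the arm can. A call is refused whole if a number of a shift passes 0.0625 or a number of a turn 1, either way. A call with a gripper value outside its range is refused whole. The fingers move at their own pace and stop on an object; FORCE is the grip in N (left out, the last holds). Time passes only in rows, so rows that do not move let the fingers close. It gives the time, the measured TCP pose, the force and the opening at its end, in the units of the state.
- env.sense(): the state, without advancing time (a new reading comes with each control period).
- env.get_image(name): name is "scene" or "top"; returns (picture, depth): 420x560x3 uint8, red, green, blue; 420x560 float32, mm along the optical axis (not along the pixel's ray), 0 where there is no reading.
- env.calibration(name): a dict with "mtx" (3x3 intrinsics, pixels), "world_from_camera" (4x4, takes a point from camera to world coordinates). Camera axes: x right, y down, z forward; pixel columns grow to the right and rows downward; lengths in mm; the calibration is good to about 2 mm. A picture is of the moment at which its call begins. calibration takes no time and is no camera call.
- env.job_done(): hands the job in, once; it reports no verdict.
The state is a dict: "t": time; "joint_positions": joint angles; "joint_velocities": joint speeds; "joint_torque": joint torques, N m; "tcp_pos": TCP position; "tcp_rot": TCP orientation; "force": force on the tool from outside, world axes, zero at the start; "moment": the same for the moment, N m; "opening": opening from 0.0 (shut) to 1.0 (fully open).
Only numpy, scipy, OpenCV 4.12 (cv2) and the standard library are available. Lean on these libraries where they do the work, as an engineer would, in place of code of your own. Each camera call takes 0.05 s, during which the arm holds its last target.

### The job

Take the orange-capped sample tube out of its slanted rest and push its leaning lower part against the fixed steel rail, so that it swings upright between the fingers while you hold it. Then set it down upright, without dropping it, on the floor of the well in the green holder and let go. Leave the blue-capped tube in its own rest.

Things in the scene. Friction and masses are not known exactly. Their poses are not given: they have to be found in the camera images.
- orange_tube_center (a point): Mid-axis point, 60 mm from either end, of the orange-capped tube: rigid white cylinder 30 mm in diameter (cap too), 120 mm long, 60 g, flat foot; z from foot to cap. It starts leaning 45 degrees, cap up and towards the robot, in one of two grey rests that cradle its lowest 54 mm and open upward. Grip level across it 85 mm from the foot; at a light grip (8 N) it pivots between the pads when pushed.
- rail_edge (a point): Fixed steel rail: level flat bar 180 mm long, 12 mm high, 8 mm thick, top 100 mm above the bench, on posts 168 mm apart, open below between them. The point is the middle of its top edge on the robot's side: x level, square to the bar, away from the robot (near face at x = 0), y along the bar, z up. Turned by up to 17 degrees; the bench in front of it is clear for 120 mm.
- holder: Fixed green block, 95 x 95 mm and 50 mm high, with one round upright well in the middle, 50 mm in diameter and 42 mm deep; the well's floor is 8 mm above the bench. Origin at the middle of its underside, z up.
- blue_tube_center (a point): Mid-axis point of the other tube, the same but with a blue cap and ring, lying in the other grey rest in the same manner; to be left alone. z from foot to cap.
There are look-alikes about, which are no part of the job. Leave any red or yellow look-alike of the part that bears orange_tube_center alone.

How it is judged (in metres and radians):
On the way, in this order (a step that is already met when the one before it is completed fails the run):
1. the orange-capped tube, held and still leaning (by more than 25 degrees), is pressed against the rail (contact force between the fingers and orange_tube above 0.5 N and contact force between orange_tube and rail above 0.2 N and angle between orange_tube_center's own z axis and vertical above 0.44 rad), for 0.04 s.
2. still held and touching the rail, it has come upright within 12 degrees (contact force between the fingers and orange_tube above 0.5 N and contact force between orange_tube and rail above 0.1 N and angle between orange_tube_center's own z axis and vertical below 0.21 rad), for 0.1 s.
3. still held, it is lowered into the holder's well to within 12 mm of the floor (contact force between the fingers and orange_tube above 0.5 N and horizontal distance between orange_tube_center and holder below 0.018 m and z of orange_tube_center in the frame of holder below 0.08 m and angle between orange_tube_center's own z axis and vertical below 0.3 rad), for 0.04 s.
At the end, for the whole second after the job is handed in: The orange-capped tube stands released and at rest in the holder's well, on its floor (centre 62 to 73 mm above the holder's underside), within 18 mm of the well's middle and within 10 degrees of upright, cap up; the blue-capped tube is within 20 mm of where it began (horizontal distance between orange_tube_center and holder below 0.018 m and z of orange_tube_center in the frame of holder between 0.062 and 0.073 m and angle between orange_tube_center's own z axis and vertical below 0.175 rad and linear speed of orange_tube below 0.03 m/s and distance of blue_tube_center from where it was at the start of the episode below 0.02 m); the robot touches nothing.
It fails at once if the blue-capped tube is moved by more than 25 mm (distance of blue_tube_center from where it was at the start of the episode above 0.025 m).
It also fails if it takes over 51 s, if anything falls off the work surface, if the arm or the gripper's body presses on something with over 40 N, if the wrist force passes 120 N, or if a joint passes its speed limit or range.

## Working session

There is one attempt and no reset: what is moved stays moved. The work goes in short steps, Python scripts to look and compute and a shell command to move; the robot and the scene stay as the last step left them, time stands still between calls to the robot, and variables do not carry over. Pictures are saved under pics/ and viewed, and the job is handed in when it is done.

```bash
ls; mkdir -p pics; python3 - <<'E'
from cell import env
import cv2,numpy as np
s=env.sense();print(s)
for n in("scene","top"):
    im,d=env.get_image(n);cv2.imwrite(f"pics/{n}0.png",im[:,:,::-1]);np.savez(f"pics/{n}0.npz",im=im,d=d)
    print(env.calibration(n))
E
```

```text
pics
{'t': 0.0, 'joint_positions': array([-69.34271292,  30.77936295,  -0.25208784,  88.17079046,
         0.14947303,  61.15265526,  -4.07692779]), 'joint_velocities': array([-1.05471491e-01,  3.19017950e-02,  1.25342807e-01,  1.26413565e-02,
        1.05555560e-01,  2.75388498e-02, -4.39036881e-05]), 'joint_torque': array([-1.36087729e-04, -5.83413792e+01,  1.04902726e+00, -2.59100944e+01,
        1.24191132e-02,  9.75642877e-03,  3.08717425e-07]), 'tcp_pos': array([268.81369934, 591.10694318, 230.39174272]), 'tcp_rot': array([-90.00907565,   0.10209766,  65.5547072 ]), 'force': array([-0.25792657,  0.18059869, -0.58357273]), 'moment': array([-0.0289001 , -0.00943607,  0.01510187]), 'opening': 0.9975874402335302}
{'mtx': array([[435.9953069 ,   0.        , 279.14877498],
       [  0.        , 435.9953069 , 206.73870793],
       [  0.        ,   0.        ,   1.        ]]), 'world_from_camera': array([[ 6.51527262e-01,  5.87044237e-01, -4.80511489e-01,
         1.19004125e+03],
       [ 7.58610790e-01, -5.00252508e-01,  4.17441130e-01,
        -4.18928379e+02],
       [ 4.67933235e-03, -6.36495477e-01, -7.71266239e-01,
         9.83918180e+02],
       [ 0.00000000e+00,  0.00000000e+00,  0.00000000e+00,
         1.00000000e+00]])}
{'mtx': array([[491.42806248,   0.        , 284.53987581],
       [  0.        , 491.42806248, 208.87970009],
       [  0.        ,   0.        ,   1.        ]]), 'world_from_camera': array([[ 1.02204672e-02, -9.83902615e-01,  1.78412968e-01,
         3.93506319e+02],
       [-9.99939115e-01, -1.07987191e-02, -2.27025585e-03,
         6.56251557e+01],
       [ 4.16034219e-03, -1.78378902e-01, -9.83953078e-01,
         1.41809776e+03],
       [ 0.00000000e+00,  0.00000000e+00,  0.00000000e+00,
         1.00000000e+00]])}
```

View pics/scene0.png

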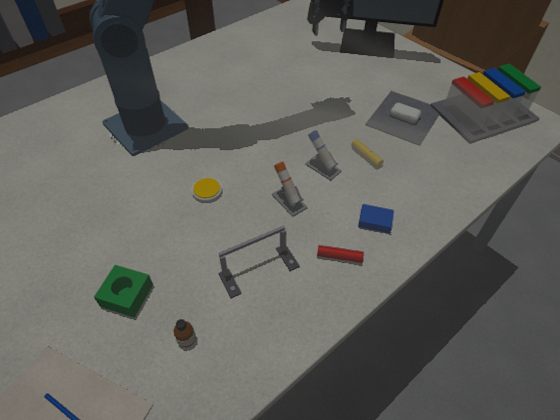

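View pics/top0.png

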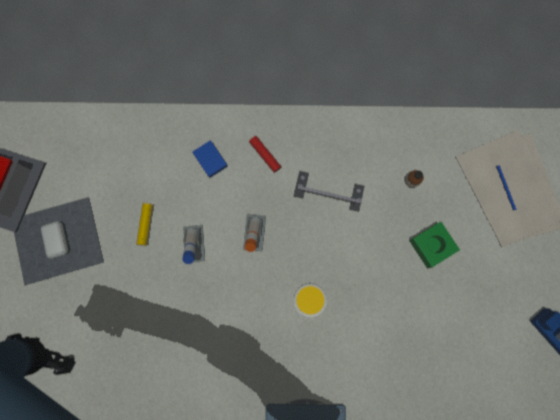

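The scene view shows the orange cap at about (281,167), the blue cap at (315,136), the rail from (222,252) to (285,232) and the holder well at (123,286). In the top view they are at (251,244), (189,256), (303,188)–(360,198) and (437,243).

```bash
cat > h.py <<'E'
import numpy as np,cv2
from cell import env
def load(n,tag='0'):
    z=np.load(f'pics/{n}{tag}.npz');im,d=z['im'],z['d']
    c=env.calibration(n);K=c['mtx'];T=c['world_from_camera']
    v,u=np.mgrid[0:420,0:560]
    P=np.stack([(u-K[0,2])/K[0,0]*d,(v-K[1,2])/K[1,1]*d,d],-1)@T[:3,:3].T+T[:3,3]
    P[d==0]=np.nan
    return im,P,K,T
def ray(K,T,u,v,z):
    r=T[:3,:3]@np.array([(u-K[0,2])/K[0,0],(v-K[1,2])/K[1,1],1]);return T[:3,3]+r*(z-T[2,3])/r[2]
E
python3 - <<'E'
from h import *
for n in("scene","top"):
    im,P,K,T=load(n)
    h=cv2.cvtColor(im,cv2.COLOR_RGB2HSV);H,S,V=[h[...,i].astype(int) for i in range(3)]
    z=P[...,2];print(n,'bench z',np.nanmedian(z[150:350,100:400]))
    def box(x):  # roi
        m=np.zeros(z.shape,bool);m[x[1]:x[3],x[0]:x[2]]=1;return m
    rois={'scene':dict(o=(265,155,310,220),b=(303,125,345,180),rail=(212,220,302,300),hold=(90,260,158,320)),
          'top':dict(o=(235,205,275,262),b=(172,215,212,272),rail=(285,165,372,215),hold=(400,215,468,272))}[n]
    for k in 'ob':
        m=box(rois[k]); cap=m&(S>120)&((H<15) if k=='o' else (H>100)&(H<130))
        # caps
        p=P[cap];p=p[np.isfinite(p[:,0])];print(k,'cap',cap.sum(),np.mean(np.argwhere(cap),0)[::-1],p.mean(0),p.min(0),p.max(0))
        p=P[m&(z>55)];print(' above55',len(p),p.mean(0),'top',p[p[:,2].argmax()])
        for zz in range(30,110,10):
            q=P[m&(abs(z-zz)<5)]; 
            if len(q):print('  z',zz,len(q),q.mean(0).round(1))
    m=box(rois['rail'])&(z>85);p=P[m];print('rail',len(p),p.mean(0),np.percentile(p[:,2],[5,50,95]))
    u,s,vt=np.linalg.svd(p[:,:2]-p[:,:2].mean(0),full_matrices=False);t=(p[:,:2]-p[:,:2].mean(0))@vt[0];w=(p[:,:2]-p[:,:2].mean(0))@vt[1]
    print(' dir',vt[0],np.degrees(np.arctan2(vt[0][1],vt[0][0])),'ext',t.min(),t.max(),w.min(),w.max(),'mid',p[:,:2].mean(0)+vt[0]*(t.min()+t.max())/2)
    g=box(rois['hold'])&(H>45)&(H<85)&(S>80)
    p=P[g&(abs(z-50)<6)];print('hold top',len(p),p.mean(0))
    r=cv2.minAreaRect(p[:,:2].astype(np.float32));print(' rect',r)
E
```

```text
scene bench z 0.42685234144499873
o cap 88 [280.71590909 168.51136364] [543.11524402 147.87106793 109.98681989] [521.15864136 135.65410543  78.8194904 ] [572.12327583 162.14143975 126.2494305 ]
 above55 360 [564.3973374  147.40228645  88.16225286] top [538.22815542 156.64035016 126.2494305 ]
  z 30 59 [609.4 141.   31.4]
  z 40 74 [600.7 142.5  40.6]
  z 50 78 [591.9 141.9  49.8]
  z 60 59 [592.  145.6  59.5]
  z 70 53 [583.2 145.1  70.2]
  z 80 52 [572.8 146.5  80.1]
  z 90 54 [561.9 146.9  90.2]
  z 100 52 [552.3 148.7 100.3]
  return _methods._mean(a, axis=axis, dtype=dtype,
  ret = um.true_divide(
<stdin>:13: RuntimeWarning: Mean of empty slice.
Traceback (most recent call last):
ValueError: zero-size array to reduction operation minimum which has no identity
```

```bash
python3 - <<'E'
import cv2
a=cv2.imread('pics/scene0.png')[120:320,80:360];b=cv2.imread('pics/top0.png')[150:290,160:480]
cv2.imwrite('pics/sc_z.png',cv2.resize(a,(784,560),interpolation=cv2.INTER_CUBIC));cv2.imwrite('pics/top_z.png',cv2.resize(b,(800,350),interpolation=cv2.INTER_CUBIC))
E
```

```text
(no output)
```

View pics/sc_z.png

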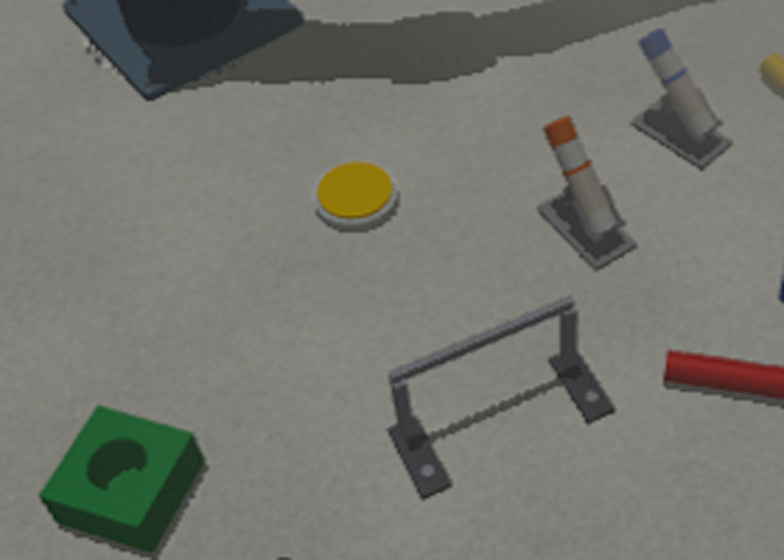

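View pics/top_z.png

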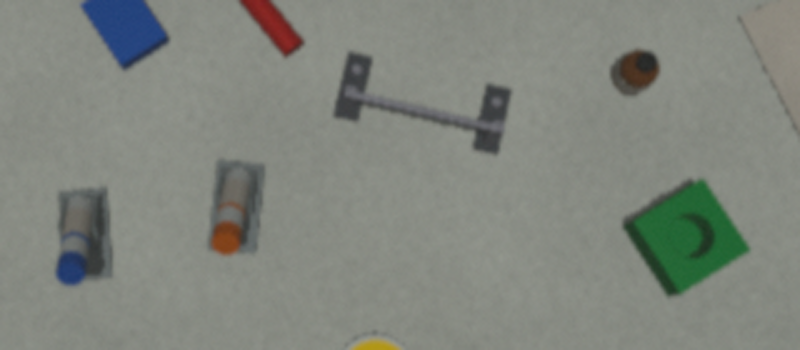

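```bash
python3 - <<'E'
from h import *
from scipy.optimize import least_squares
rois={'scene':dict(o=(265,155,310,220),b=(303,125,345,180),rail=(212,220,302,300),hold=(90,260,158,320)),
          'top':dict(o=(235,205,275,262),b=(172,215,212,272),rail=(285,165,372,215),hold=(400,215,468,272))}
allp={'o':[],'b':[]}
for n in("scene","top"):
    im,P,K,T=load(n)
    h=cv2.cvtColor(im,cv2.COLOR_RGB2HSV);H,S,V=[h[...,i].astype(int) for i in range(3)]
    z=np.nan_to_num(P[...,2])
    def box(x):
        m=np.zeros(z.shape,bool);m[x[1]:x[3],x[0]:x[2]]=1;return m
    print(n)
    for k in 'ob':
        p=P[cv2.erode((box(rois[n][k])&(z>62)).astype(np.uint8),np.ones((2,2)))>0]
        allp[k].append(p)
        # cylinder fit
    m=box(rois[n]['rail'])&(z>85)&(z<115);p=P[m];c=p[:,:2].mean(0)
    u,s,vt=np.linalg.svd(p[:,:2]-c,full_matrices=False);t=(p[:,:2]-c)@vt[0];w=(p[:,:2]-c)@vt[1]
    print('rail',len(p),p.mean(0),np.percentile(p[:,2],[5,50,95]),' ang',np.degrees(np.arctan2(vt[0][1],vt[0][0])),'ext',t.min(),t.max(),'w',w.min(),w.max(),'mid',c+vt[0]*(t.min()+t.max())/2)
    g=box(rois[n]['hold'])&(H>45)&(H<85)&(S>80)&(abs(z-50)<6)
    p=P[g];print('hold top',len(p),p.mean(0),cv2.minAreaRect(p[:,:2].astype(np.float32)))
def fit(p,tag,R=15):
    def f(q):
        x0,y0,th,ph=q; a=np.array([np.sin(th)*np.cos(ph),np.sin(th)*np.sin(ph),np.cos(th)])
        d=p-np.array([x0,y0,90]);d=d-np.outer(d@a,a);return np.linalg.norm(d,axis=1)-R
    c=p.mean(0);r=least_squares(f,[c[0],c[1],.785,np.pi],loss='soft_l1',f_scale=1.5)
    x0,y0,th,ph=r.x;a=np.array([np.sin(th)*np.cos(ph),np.sin(th)*np.sin(ph),np.cos(th)])
    s=(p-np.array([x0,y0,90]))@a; top=np.percentile(s,99)
    print(tag,len(p),'axis@90',r.x[:2],'tilt',np.degrees(th),'az',np.degrees(ph),'rms',np.std(f(r.x)),'captop',np.array([x0,y0,90])+a*s.max(),np.array([x0,y0,90])+a*top, 'center',np.array([x0,y0,90])+a*(top-60))
for k in 'ob':
    fit(allp[k][0],k+' scene');fit(allp[k][1],k+' top');fit(np.vstack(allp[k]),k+' both')
E
```

```text
scene
rail 389 [677.42963452 -61.92222866  96.79500407] [ 88.11568856  98.3651144  102.41039325]  ang -102.83577057824506 ext -92.3152900989325 87.62493643013283 w -7.541174969735197 8.805708542039916 mid [677.95063256 -59.6356558 ]
hold top 1153 [ 550.83126119 -364.26317897   49.71380721] ((548.46142578125, -363.7148132324219), (98.84963989257812, 94.98561096191406), 31.661113739013672)
top
rail 251 [676.20635246 -60.03141052  98.50634253] [ 91.41636479  98.8945297  104.200194  ]  ang 77.05167548274285 ext -89.15770616578348 90.02709405186994 w -5.063007960616949 10.06342841328737 mid [676.30375528 -59.60776974]
hold top 866 [ 547.10268712 -361.16372481   49.71480415] ((547.5272216796875, -361.83477783203125), (94.66212463378906, 95.97492980957031), 31.8408145904541)
o scene 257 axis@90 [547.56828963 153.03033432] tilt 45.465476337074094 az 176.06342588428637 rms 2.096543886679197 captop [525.48675668 154.54986384 111.77701097] [525.91118063 154.52065732 111.35844017] center [568.57995151 151.58442743  69.27810573]
o top 243 axis@90 [549.78751616 152.87491082] tilt 44.31198051504762
[... 485 characters left out ...]
45.50907084738122 az 186.27849446898904 rms 2.3534388531177965 captop [490.79877115 318.41752558 112.1577172 ] [491.19110135 318.46069019 111.76997179] center [533.73606432 323.14153494  69.7221916 ]
b top 246 axis@90 [514.98776182 320.38168303] tilt 44.13854225844401 az 184.96756859842304 rms 3.315808120090527 captop [489.17475196 318.13805946 116.70142417] [490.08834206 318.21746719 115.75639076] center [531.71513986 321.8355987   72.69691063]
b both 475 axis@90 [514.19831594 320.73005383] tilt 44.66150882013724 az 185.34076990789927 rms 3.003547372583541 captop [488.55496061 318.33278641 116.06128984] [489.65367139 318.43549932 114.94467231] center [531.64559957 322.36111201  72.26836116]
```

```bash
cat > go.py <<'E'
import sys,numpy as np
from cell import env
# usage: go.py x y z yaw  (TCP target) -> shift in tool axes after turning
x,y,z,yaw=map(float,sys.argv[1:5]);s=env.sense();p=s['tcp_pos'];r=s['tcp_rot']
print('tcp',p.round(1),r.round(2),'F',s['force'].round(2),'open',s['opening'],'t',s['t'])
dy=(yaw-r[2]+180)%360-180
a=np.radians(yaw);xt=np.array([np.cos(a),np.sin(a)]);zt=np.array([-np.sin(a),np.cos(a)]);d=np.array([x,y])-p[:2]
print('turn units',-dy/10,'then shift m',(np.array([d@xt,-(z-p[2]),d@zt])/1000).round(4))
E
python3 go.py 548.7 153 180 84.7
```

```text
tcp [268.9 591.2 230.5] [-9.001e+01  9.000e-02  6.555e+01] F [ 0.05 -0.98 -0.78] open 1.0026946454470016 t 0.1
turn units -1.914907581398586 then shift m [-0.4105  0.0505 -0.3191]
```

```bash
python3 - <<'E'
from h import *
# axis line cross-check by rays: cap+tube edges midline in top view at known heights
for n,roi,ro in (("top",(235,205,275,262),'o'),("scene",(265,155,310,220),'o')):
    im,P,K,T=load(n);h=cv2.cvtColor(im,cv2.COLOR_RGB2HSV).astype(int)
    m=np.zeros(h.shape[:2],bool);m[roi[1]:roi[3],roi[0]:roi[2]]=1
    cap=(m&(h[...,1]>130)&(h[...,0]<15)).astype(np.uint8);k,l,st,ce=cv2.connectedComponentsWithStats(cap)
    for i in range(1,k):print(n,st[i],ce[i],ray(K,T,*ce[i],110))
E
```

```text
top [245 239  11  12 112] [250.23214286 244.75892857] [532.36706281 153.17917878 110.        ]
scene [275 162  11  10  73] [279.79452055 166.64383562] [535.84406041 150.70853326 110.        ]
scene [282 178   8   5  10] [285.8 180.1] [585.66674589 129.522996   110.        ]
```

```bash
python3 -m jog '[[0,0,0,-0.96,0.085],[0,0,0,-0.95,0.085],[-0.0293,0.0036,-0.0228,0,0.085],[-0.0293,0.0036,-0.0228,0,0.085],[-0.0293,0.0036,-0.0228,0,0.085],[-0.0293,0.0036,-0.0228,0,0.085],[-0.0293,0.0036,-0.0228,0,0.085],[-0.0293,0.0036,-0.0228,0,0.085],[-0.0293,0.0036,-0.0228,0,0.085],[-0.0293,0.0036,-0.0228,0,0.085],[-0.0293,0.0036,-0.0228,0,0.085],[-0.0293,0.0036,-0.0228,0,0.085],[-0.0293,0.0036,-0.0228,0,0.085],[-0.0293,0.0036,-0.0228,0,0.085],[-0.0293,0.0036,-0.0228,0,0.085],[-0.0293,0.0036,-0.0228,0,0.085],[0,0,0,0,0.085]]' 20; python3 go.py 548.7 153 74 84.7
python3 - <<'E'
from h import *
for n in("scene","top"):
    im,d=env.get_image(n);np.savez(f'pics/{n}1.npz',im=im,d=d)
    c=(slice(110,250),slice(200,400)) if n=='scene' else (slice(190,330),slice(170,370))
    cv2.imwrite(f'pics/{n}1.png',cv2.resize(im[c][:,:,::-1],(800,560),interpolation=cv2.INTER_CUBIC))
E
```

```text
t: 2.22
tcp_pos: [549.8, 149.6, 180.3]
tcp_rot: [-90.0, 0.1, 84.3]
force: [0.8, 0.4, -0.8]
opening: 0.996
tcp [549.8 149.6 180.3] [-90.     0.13  84.32] F [ 0.81  0.37 -0.76] open 0.9958119633355026 t 2.225
turn units -0.03765472000189618 then shift m [0.0033 0.1063 0.0014]
```

View pics/scene1.png

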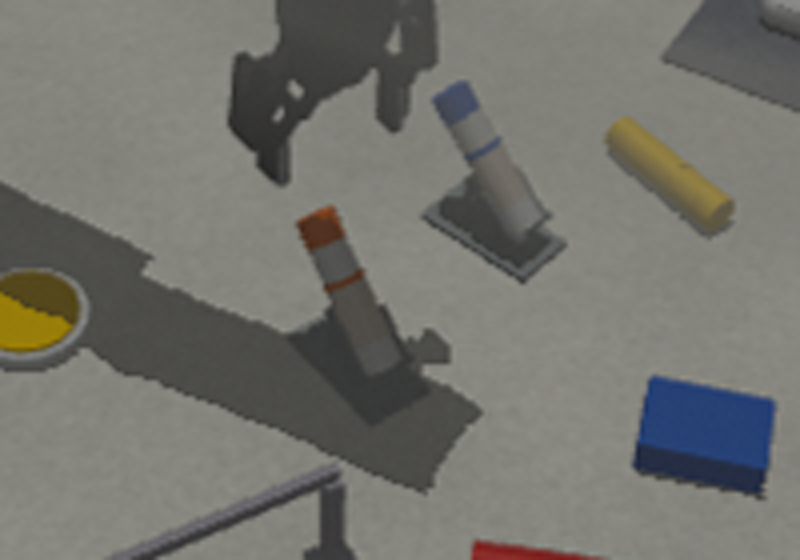

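The gripper hangs over the orange tube with its fingers at about (260,160) and (395,110) in the crop. The tube is undisturbed, with its cap at (322,228). I'll descend and grip.

```bash
python3 -m jog '[[0.0035,0.02,0.0015,0,0.085],[0,0.023,0,0,0.085],[0,0.023,0,0,0.085],[0,0.023,0,0,0.085],[0,0.022,0,0,0.085],[0,0,0,0,0.085],[0,0,0,0,0.085]]' 20; python3 go.py 548.7 153 69 84.7
python3 - <<'E'
from h import *
for n in("scene","top"):
    im,d=env.get_image(n);np.savez(f'pics/{n}2.npz',im=im,d=d)
    c=(slice(110,250),slice(200,400)) if n=='scene' else (slice(190,330),slice(170,370))
    cv2.imwrite(f'pics/{n}2.png',cv2.resize(im[c][:,:,::-1],(800,560),interpolation=cv2.INTER_CUBIC))
E
```

```text
t: 3.2
tcp_pos: [547.6, 158.2, 70.7]
tcp_rot: [-90.0, -0.0, 84.7]
force: [-0.9, 1.3, 0.1]
opening: 0.997
tcp [547.6 158.2  70.7] [-9.004e+01 -4.000e-02  8.472e+01] F [-0.95  1.3   0.06] open 0.9969698571337585 t 3.2
turn units 0.0015630818459442253 then shift m [-0.005   0.0017 -0.0016]
```

View pics/scene2.png

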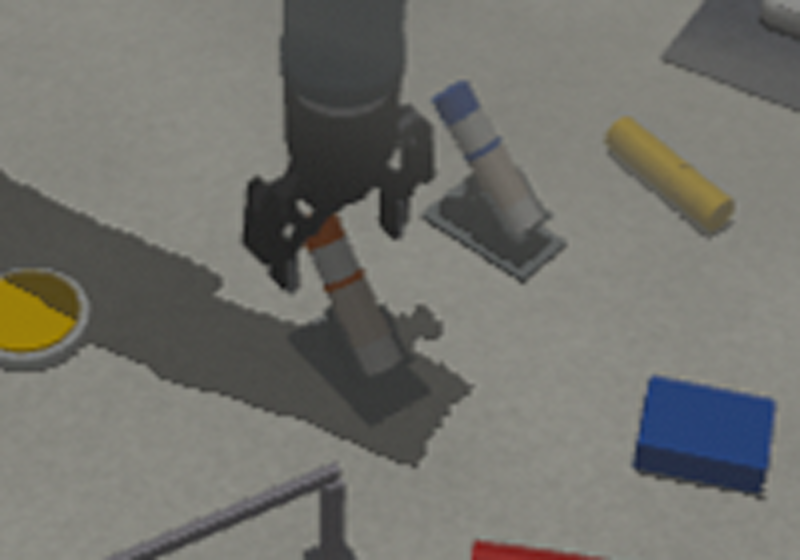

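View pics/top2.png

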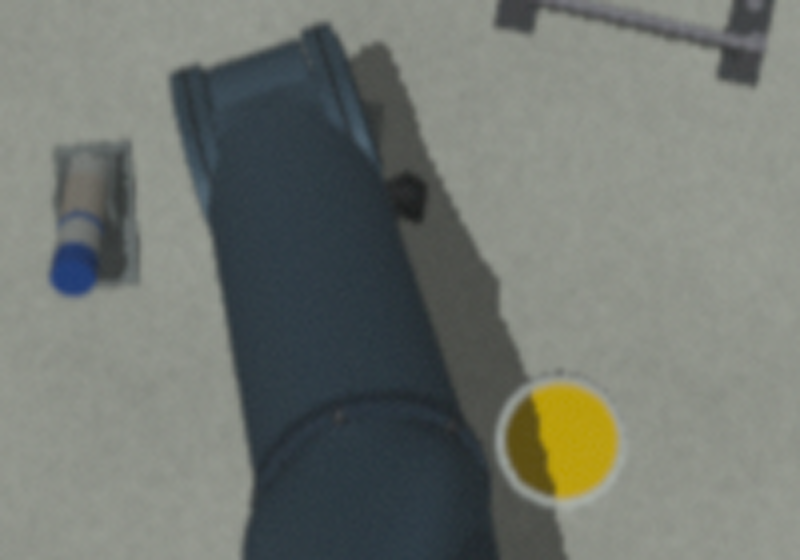

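The fingers straddle the cap end, at (285,275) and (398,225) in the crop. The jaw centre is about 5 mm off in y, so I'll correct that and close.

```bash
python3 -m jog '[[-0.005,0.0015,-0.0015,0,0.085],[0,0,0,0,0.085],[0,0,0,0,0.085],[0,0,0,0,0.06],[0,0,0,0,0.04],[0,0,0,0,0.034],[0,0,0,0,0.034]]' 20; python3 go.py 548.7 153 69 84.7
python3 -m jog '[[0,0,0,0,0.0],[0,0,0,0,0.0],[0,0,0,0,0.0],[0,0,0,0,0.0]]' 20;  python3 go.py 548.7 153 69 84.7
python3 - <<'E'
from h import *
for n in("scene",):
    im,d=env.get_image(n);np.savez(f'pics/{n}3.npz',im=im,d=d)
    c=(slice(110,250),slice(200,400)) if n=='scene' else (slice(190,330),slice(170,370))
    cv2.imwrite(f'pics/{n}3.png',cv2.resize(im[c][:,:,::-1],(800,560),interpolation=cv2.INTER_CUBIC))
E
```

```text
t: 4.18
tcp_pos: [548.4, 152.1, 68.4]
tcp_rot: [-90.0, 0.0, 84.7]
force: [-0.2, -0.4, 0.0]
opening: 0.398
tcp [548.4 152.1  68.4] [-90.     0.    84.65] F [-0.19 -0.45  0.02] open 0.39756825325768474 t 4.175
turn units -0.004792508601317991 then shift m [ 0.001  -0.0006 -0.0002]
t: 4.68
tcp_pos: [548.5, 152.1, 68.4]
tcp_rot: [-90.0, -0.0, 84.6]
force: [-1.4, -0.5, 0.2]
opening: 0.344
tcp [548.5 152.1  68.4] [-9.000e+01 -1.000e-02  8.465e+01] F [-1.44 -0.49  0.23] open 0.3441054118781187 t 4.675
turn units -0.005196194276442157 then shift m [ 0.0009 -0.0006 -0.0001]
```

View pics/scene3.png

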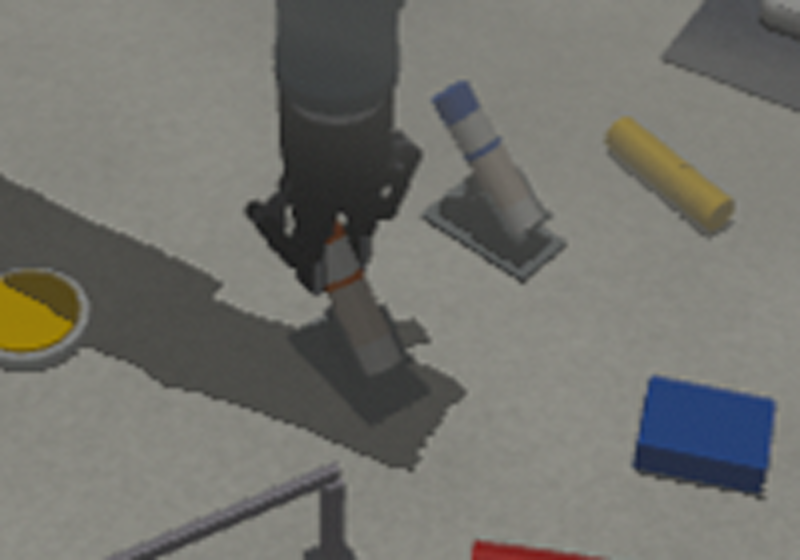

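The pads hold the tube just above its orange ring at (343,280) in the crop, and the opening reads 29 mm. I'll lift it straight up.

```bash
python3 -m jog '[[0,-0.008,0,0,0.0],[0,-0.012,0,0,0.0],[0,-0.02,0,0,0.0],[0,-0.02,0,0,0.0],[0,-0.02,0,0,0.0],[0,-0.02,0,0,0.0],[0,0,0,0,0.0],[0,0,0,0,0.0]]' 20; python3 go.py 585.8 -38.6 150 77
python3 - <<'E'
from h import *
for n in("scene",):
    im,d=env.get_image(n);np.savez(f'pics/{n}4.npz',im=im,d=d)
    c=(slice(90,230),slice(200,400)) if n=='scene' else (slice(190,330),slice(170,370))
    cv2.imwrite(f'pics/{n}4.png',cv2.resize(im[c][:,:,::-1],(800,560),interpolation=cv2.INTER_CUBIC))
# rail edges from first top view
im,P,K,T=load('top')
g=cv2.cvtColor(im,cv2.COLOR_RGB2GRAY).astype(float)
rd=np.array([np.cos(np.radians(77.05)),np.sin(np.radians(77.05))]);rx=np.array([rd[1],-rd[0]])
Ti=np.linalg.inv(T)
prof=[]
for w in np.arange(-20,21,1.):
    q=np.array([[*(np.array([677,-59.6])+rd*t+rx*w),100,1] for t in range(-60,61,4)])@Ti.T
    uv=np.stack([q[:,0]/q[:,2]*K[0,0]+K[0,2],q[:,1]/q[:,2]*K[1,1]+K[1,2]],1).astype(np.float32)
    prof.append(cv2.remap(g.astype(np.float32),uv[:,:1],uv[:,1:],cv2.INTER_LINEAR).mean())
print([(int(w),round(float(x))) for w,x in zip(np.arange(-20,21),prof)])
E
```

```text
t: 5.72
tcp_pos: [548.1, 151.8, 168.1]
tcp_rot: [-90.0, 0.0, 84.6]
force: [-0.6, 0.7, -2.0]
opening: 0.346
tcp [548.1 151.8 168.1] [-8.997e+01  2.000e-02  8.465e+01] F [-0.64  0.68 -1.96] open 0.34622244132623775 t 5.725
turn units 0.7646958288890232 then shift m [-0.1771  0.0181 -0.0796]
[(-20, 138), (-19, 138), (-18, 138), (-17, 137), (-16, 136), (-15, 134), (-14, 130), (-13, 124), (-12, 116), (-11, 107), (-10, 98), (-9, 91), (-8, 86), (-7, 86), (-6, 88), (-5, 93), (-4, 98), (-3, 103), (-2, 107), (-1, 109), (0, 112), (1, 115), (2, 118), (3, 122), (4, 126), (5, 130), (6, 133), (7, 135), (8, 136), (9, 137), (10, 138), (11, 138), (12, 137), (13, 137), (14, 137), (15, 137), (16, 137), (17, 137), (18, 137), (19, 137), (20, 137)]
```

View pics/scene4.png

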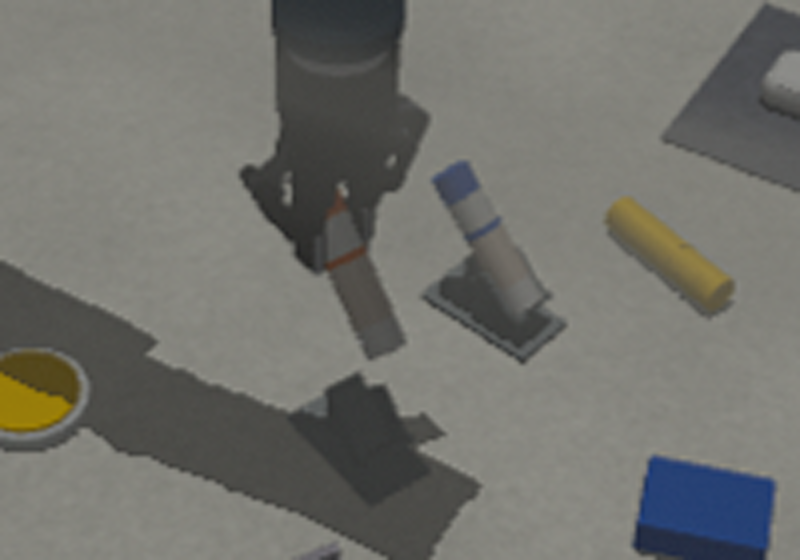

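The tube is held leaning about 45° and has lifted clear of its rest. Blue is untouched, with its cap at (457,180) in the crop. Next I'll turn square to the rail and approach.

```bash
python3 -m jog '[[0,0,0,0.76,0],[-0.022,0,-0.0105,0,0],[-0.022,0,-0.0105,0,0],[-0.022,0,-0.0105,0,0],[-0.022,0,-0.0105,0,0],[-0.022,0,-0.0105,0,0],[-0.022,0,-0.0105,0,0],[-0.022,0,-0.0105,0,0],[-0.022,0,-0.0105,0,0],[0,0.02,0,0,0],[0,0.02,0,0,0],[0,0.015,0,0,0],[0,0,0,0,0],[0,0,0,0,0],[0,0,0,0,0]]' 20; python3 go.py 580 -37.3 106 77
python3 - <<'E'
from h import *
for n in("scene","top"):
    im,d=env.get_image(n);np.savez(f'pics/{n}5.npz',im=im,d=d)
    c=(slice(170,310),slice(180,380)) if n=='scene' else (slice(150,290),slice(230,430))
    cv2.imwrite(f'pics/{n}5.png',cv2.resize(im[c][:,:,::-1],(800,560),interpolation=cv2.INTER_CUBIC))
E
```

```text
t: 7.65
tcp_pos: [591.5, -38.3, 114.2]
tcp_rot: [-90.1, -0.0, 77.0]
force: [-0.5, 0.4, -0.5]
opening: 0.348
tcp [591.5 -38.3 114.2] [-9.008e+01 -2.000e-02  7.705e+01] F [-0.47  0.4  -0.5 ] open 0.3477306848124228 t 7.65
turn units 0.004959286816296071 then shift m [-0.0016  0.0082  0.0114]
```

View pics/scene5.png

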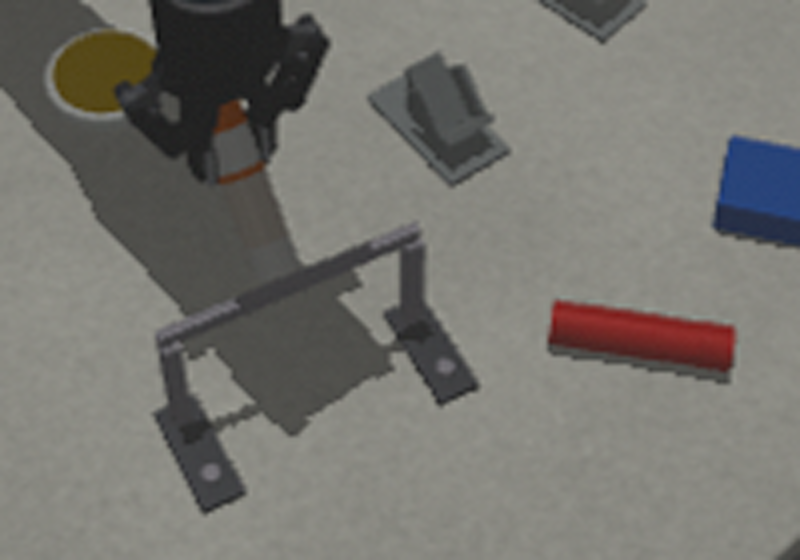

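View pics/top5.png

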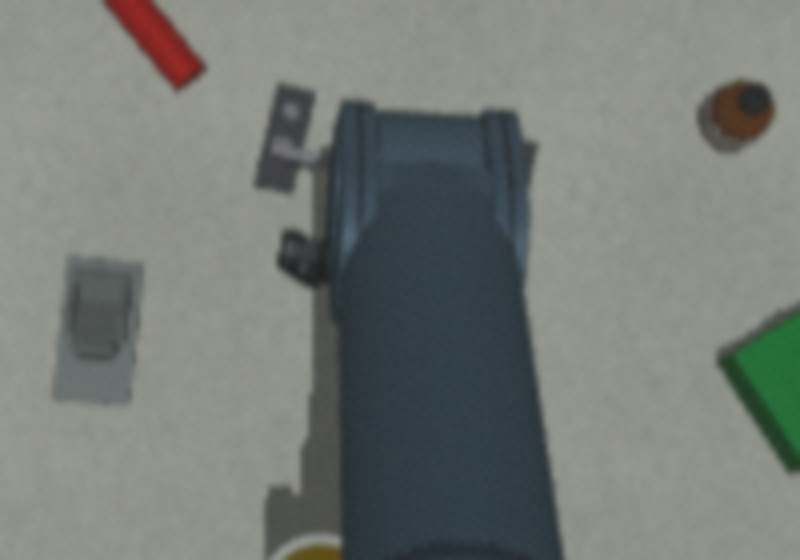

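The tube leans over the clear bench in front of the rail. Its foot is at about (275,265) in the crop, just short of the bar and between the posts. I'll lower 8 mm and press forward gently until contact.

```bash
python3 -m jog '[[0,0.008,0,0,0],[0,0,-0.006,0,0],[0,0,-0.006,0,0],[0,0,-0.004,0,0],[0,0,0,0,0],[0,0,0,0,0]]' 20; python3 go.py 658 -55.2 106 77
python3 -m jog '[[0,0,-0.002,0,0],[0,0,-0.002,0,0],[0,0,-0.002,0,0],[0,0,-0.002,0,0],[0,0,-0.002,0,0],[0,0,0,0,0]]' 8; python3 go.py 658 -55.2 106 77
```

```text
t: 8.5
tcp_pos: [606.4, -41.9, 105.4]
tcp_rot: [-90.0, -0.0, 77.0]
force: [-0.9, -1.1, 0.0]
opening: 0.345
tcp [606.4 -41.9 105.4] [-89.99  -0.    77.05] F [-0.95 -1.14  0.02] open 0.3453441286030655 t 8.5
turn units 0.004668244613003481 then shift m [-0.0013 -0.0006 -0.0533]
t: 9.25
tcp_pos: [615.9, -44.1, 105.1]
tcp_rot: [-89.9, 0.0, 77.0]
force: [-1.1, -0.9, -1.8]
opening: 0.344
tcp [615.9 -44.1 105.1] [-8.995e+01  1.000e-02  7.705e+01] F [-1.06 -0.85 -1.79] open 0.3438959880307278 t 9.25
turn units 0.004627918900860095 then shift m [-0.0013 -0.0009 -0.0435]
```

```bash
python3 -m jog '[[0,0,-0.002,0,0],[0,0,-0.002,0,0],[0,0,-0.002,0,0],[0,0,-0.002,0,0],[0,0,0,0,0]]' 8; python3 go.py 658 -55.2 106 77
python3 - <<'E'
from h import *
for n in("scene",):
    im,d=env.get_image(n);np.savez(f'pics/{n}6.npz',im=im,d=d)
    c=(slice(170,310),slice(180,380)) if n=='scene' else (slice(150,290),slice(230,430))
    cv2.imwrite(f'pics/{n}6.png',cv2.resize(im[c][:,:,::-1],(800,560),interpolation=cv2.INTER_CUBIC))
E
```

```text
t: 9.88
tcp_pos: [624.2, -46.1, 105.3]
tcp_rot: [-90.0, 0.0, 77.0]
force: [-2.9, 0.9, -3.6]
opening: 0.349
tcp [624.2 -46.1 105.3] [-90.02   0.    77.05] F [-2.87  0.86 -3.57] open 0.3491802280580442 t 9.875
turn units 0.0046215703899349595 then shift m [-0.0013 -0.0007 -0.035 ]
```

View pics/scene6.png

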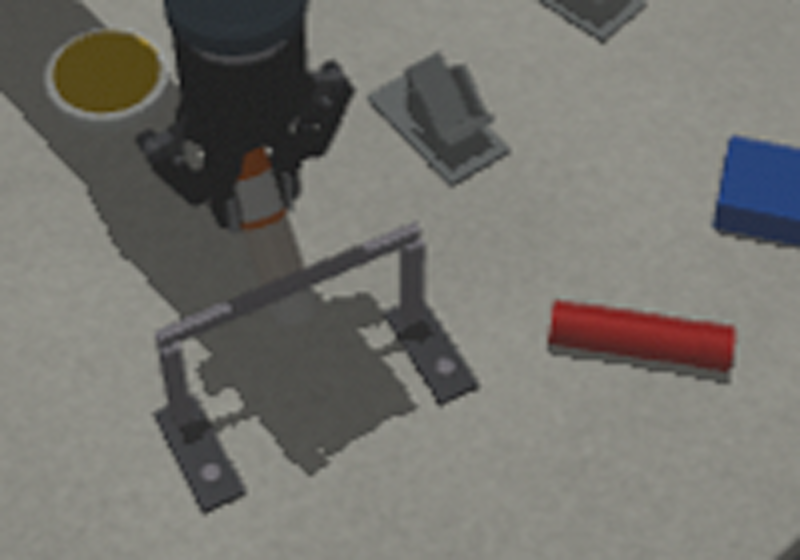

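The foot shows below the bar at (290,305) in the crop, and the push force has risen (Fx about −3 N, Fz about −3.6 N). So the tube is pressing on the rail while still leaning.

```bash
python3 -m jog '[[0,0,-0.002,0,0],[0,0,-0.002,0,0],[0,0,-0.002,0,0],[0,0,-0.002,0,0],[0,0,-0.002,0,0]]' 8; python3 go.py 658 -55.2 106 77
python3 -m jog '[[0,0,-0.002,0,0],[0,0,-0.002,0,0],[0,0,-0.002,0,0]]' 8; python3 go.py 658 -55.2 106 77
python3 - <<'E'
from h import *
for n in("scene",):
    im,d=env.get_image(n);np.savez(f'pics/{n}7.npz',im=im,d=d)
    c=(slice(170,310),slice(180,380)) if n=='scene' else (slice(150,290),slice(230,430))
    cv2.imwrite(f'pics/{n}7.png',cv2.resize(im[c][:,:,::-1],(800,560),interpolation=cv2.INTER_CUBIC))
E
```

```text
t: 10.55
tcp_pos: [632.8, -48.0, 105.1]
tcp_rot: [-89.9, 0.0, 77.1]
force: [-6.2, 1.0, -1.8]
opening: 0.345
tcp [632.8 -48.  105.1] [-8.987e+01  1.000e-02  7.705e+01] F [-6.23  0.96 -1.75] open 0.34473189155571254 t 10.55
turn units 0.005149970560842121 then shift m [-0.0014 -0.0009 -0.0262]
t: 10.92
tcp_pos: [638.3, -49.3, 105.1]
tcp_rot: [-89.8, 0.0, 77.1]
force: [-7.8, 0.9, -1.0]
opening: 0.344
tcp [638.3 -49.3 105.1] [-8.983e+01  2.000e-02  7.706e+01] F [-7.85  0.92 -1.04] open 0.3444077990115845 t 10.925
turn units 0.005583067870952618 then shift m [-0.0013 -0.0009 -0.0205]
```

View pics/scene7.png

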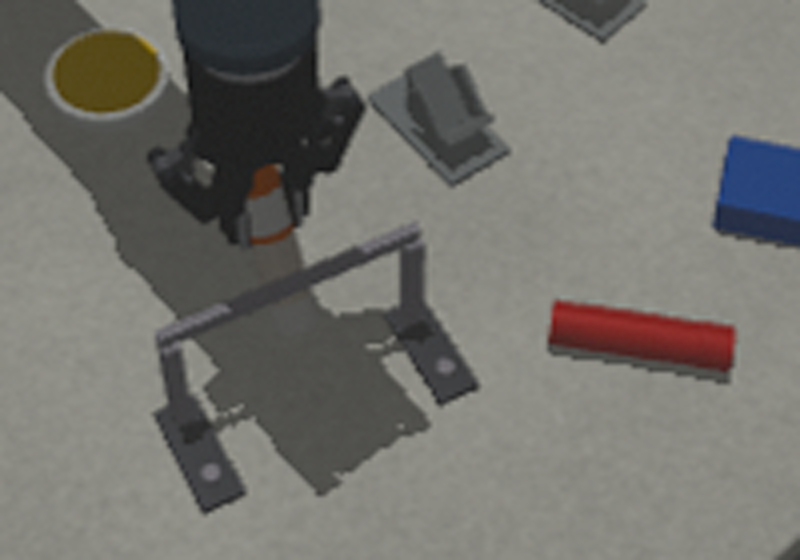

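The tube is swinging: the visible part below the ring at (268,240) in the crop is steeper. I'll keep pushing.

```bash
for i in 1; do python3 -m jog '[[0,0,-0.002,0,0],[0,0,-0.002,0,0],[0,0,-0.002,0,0],[0,0,-0.002,0,0],[0,0,-0.002,0,0]]' 8; done; python3 go.py 658 -55.2 106 77
python3 -m jog '[[0,0,-0.002,0,0],[0,0,-0.002,0,0],[0,0,-0.002,0,0],[0,0,0,0,0]]' 8; python3 go.py 658 -55.2 106 77
python3 - <<'E'
from h import *
for n in("scene",):
    im,d=env.get_image(n);np.savez(f'pics/{n}8.npz',im=im,d=d)
    c=(slice(170,310),slice(180,380)) if n=='scene' else (slice(150,290),slice(230,430))
    cv2.imwrite(f'pics/{n}8.png',cv2.resize(im[c][:,:,::-1],(800,560),interpolation=cv2.INTER_CUBIC))
E
```

```text
t: 11.6
tcp_pos: [648.0, -51.1, 105.2]
tcp_rot: [-89.8, -0.0, 77.1]
force: [-7.4, 2.5, 0.8]
opening: 0.345
tcp [648.  -51.1 105.2] [-8.980e+01 -1.000e-02  7.707e+01] F [-7.44  2.51  0.8 ] open 0.34491788689673875 t 11.6
turn units 0.00705486015752399 then shift m [-0.0018 -0.0008 -0.0107]
t: 12.1
tcp_pos: [654.1, -52.6, 105.3]
tcp_rot: [-89.8, -0.0, 77.1]
force: [-7.5, 1.8, -0.1]
opening: 0.344
tcp [654.1 -52.6 105.3] [-89.84  -0.    77.06] F [-7.48  1.8  -0.13] open 0.34350284917377055 t 12.1
turn units 0.006071997278772301 then shift m [-0.0016 -0.0007 -0.0044]
```

View pics/scene8.png

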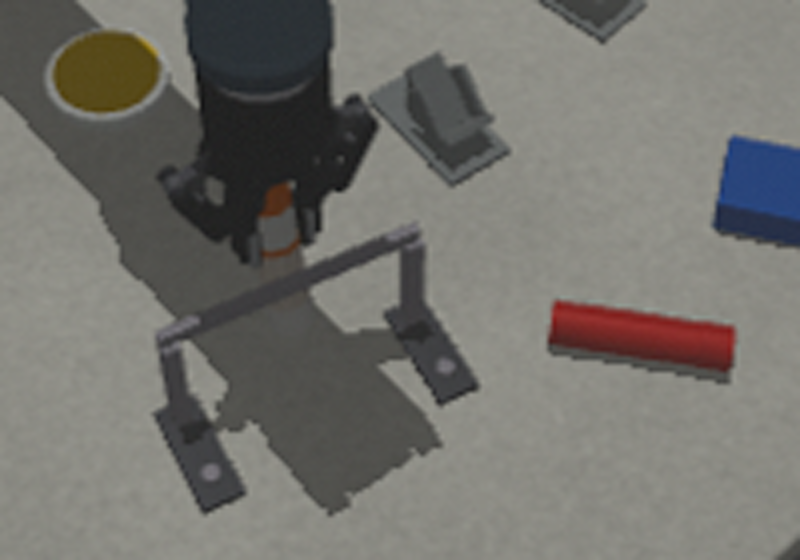

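```bash
python3 -m jog '[[0,0,-0.0015,0,0],[0,0,-0.0015,0,0],[0,0,0,0,0]]' 8; python3 go.py 658 -55.2 106 77
cat > tilt.py <<'E'
from h import *
import sys
im,d=env.get_image('scene');tag=sys.argv[1];np.savez(f'pics/scene{tag}.npz',im=im,d=d)
c=env.calibration('scene');K,T=c['mtx'],c['world_from_camera'];Ti=np.linalg.inv(T)
s=env.sense()['tcp_pos']
def pr(p):
    q=Ti@np.array([*p,1]);return np.array([q[0]/q[2]*K[0,0]+K[0,2],q[1]/q[2]*K[1,1]+K[1,2]])
a=pr([s[0],s[1],s[2]+22]);b=pr([s[0],s[1],s[2]+22-85]);t=pr([s[0],s[1],s[2]+22+35])
print('pivot',a,'foot if upright',b,'cap if upright',t)
h=cv2.cvtColor(im,cv2.COLOR_RGB2HSV).astype(int)
m=((h[...,1]>110)&(h[...,0]<15))
x0,y0=int(a[0])-40,int(a[1])-50;o=im.copy()
cv2.line(o,tuple(np.int32(t.round())),tuple(np.int32(b.round())),(0,255,255),1)
crop=lambda i:cv2.resize(i[y0:y0+120,x0:x0+80],(400,600),interpolation=cv2.INTER_CUBIC)
cv2.imwrite(f'pics/t{tag}.png',np.hstack([crop(im),crop(o)])[:,:,::-1])
E
python3 tilt.py 9
```

```text
t: 12.52
tcp_pos: [657.0, -53.6, 105.3]
tcp_rot: [-89.8, 0.0, 77.0]
force: [-7.6, 1.3, 0.3]
opening: 0.347
tcp [657.  -53.6 105.3] [-8.984e+01  1.000e-02  7.705e+01] F [-7.6   1.29  0.27] open 0.34708526388769534 t 12.525
turn units 0.004916943115614458 then shift m [-0.0013 -0.0007 -0.0014]
pivot [248.90687328 226.92821022] foot if upright [250.50100776 246.54651627] cap if upright [248.19218095 218.13280862]
```

View pics/t9.png

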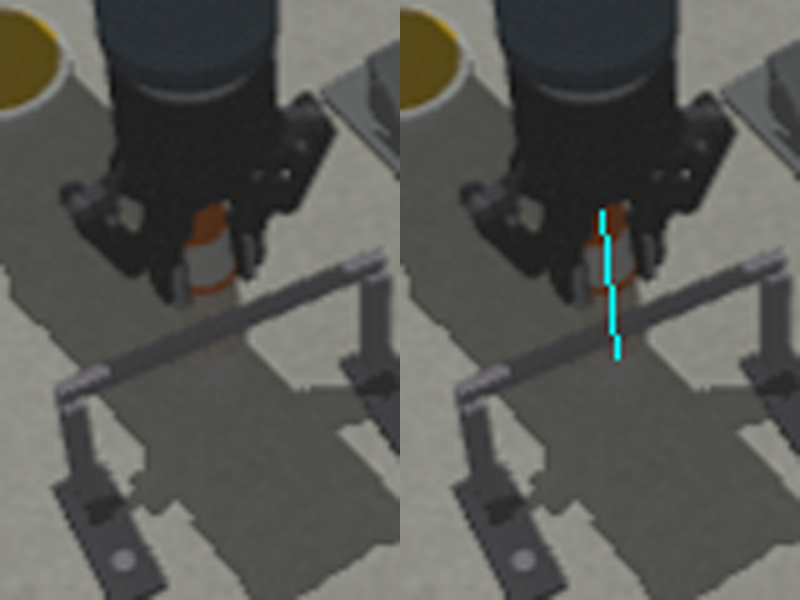

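The tube now looks nearly parallel to the drawn vertical. The cap is at (210,225), the ring at (213,285) and the foot at about (222,355) in the zoomed crop. I'll push slightly further and hold.

```bash
python3 -m jog '[[0,0,-0.0015,0,0],[0,0,-0.0005,0,0],[0,0,0,0,0],[0,0,0,0,0]]' 8; python3 go.py 658 -55.2 106 77; python3 tilt.py 10
python3 - <<'E'
from h import *
from scipy.optimize import least_squares
im,P,K,T=load('scene','10')
s=env.sense()['tcp_pos'];z=np.nan_to_num(P[...,2]);h=cv2.cvtColor(im,cv2.COLOR_RGB2HSV).astype(int)
m=(abs(P[...,0]-s[0])<40)&(abs(P[...,1]-s[1])<25)&(z>20)&(z<84)
p=P[m];print('below bar',len(p),p.mean(0) if len(p) else '', p[:,2].min() if len(p) else '')
for a,b in((40,55),(55,70),(70,85)):
    q=P[m&(z>a)&(z<b)];
    if len(q):print(a,len(q),np.median(q,0).round(1))
m=(abs(P[...,0]-s[0])<40)&(abs(P[...,1]-s[1])<20)&(z>104)&((h[...,2]>85)|((h[...,1]>110)&(h[...,0]<15)))
for a,b in((104,115),(115,125),(125,135),(135,145),(145,160),(160,175)):
    q=P[m&(z>a)&(z<b)]
    if len(q):print(a,len(q),np.median(q,0).round(1))
E
```

```text
t: 13.08
tcp_pos: [658.5, -53.9, 105.4]
tcp_rot: [-89.8, 0.0, 77.1]
force: [-8.6, 1.9, 2.4]
opening: 0.342
tcp [658.5 -53.9 105.4] [-8.980e+01  1.000e-02  7.705e+01] F [-8.56  1.89  2.43] open 0.34239054824647147 t 13.075
turn units 0.00507274292201032 then shift m [-0.0014 -0.0006  0.0002]
pivot [249.19450849 227.37902497] foot if upright [250.77334087 246.9876    ] cap if upright [248.48662416 218.58733617]
below bar 94 [673.61446847 -59.38139625  61.7125835 ] 44.911180394133794
40 25 [676.5 -62.8  49.1]
55 50 [674.  -60.5  61.7]
70 19 [675.  -57.8  76.4]
104 13 [665.7 -53.8 111.2]
115 3 [668.7 -50.7 116.1]
135 3 [658.9 -60.  142.6]
145 34 [660.3 -52.4 150.9]
160 10 [660.1 -51.7 162.7]
```

View pics/t10.png

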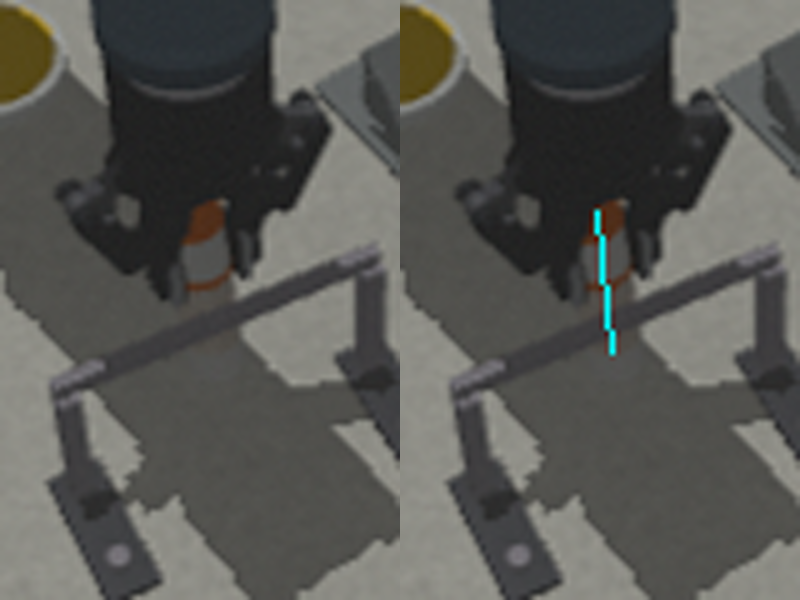

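```bash
python3 - <<'E'
from h import *
im=np.load('pics/scene10.npz')['im'];c=im[195:265,215:285]
g=cv2.resize(c,(600,600),interpolation=cv2.INTER_CUBIC).astype(float);g=np.clip((g-40)*2.4,0,255).astype(np.uint8)
cv2.imwrite('pics/t10b.png',g[:,:,::-1])
E
```

```text
(no output)
```

View pics/t10b.png

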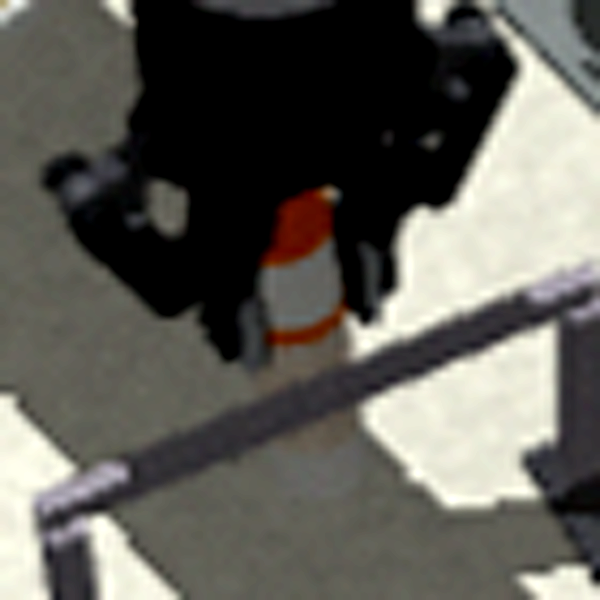

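The tilt from these pixels, ring (308,330) to foot (325,470), is about 4°. I'll press 1 mm further, hold, then back off, lift and re-check.

```bash
python3 -m jog '[[0,0,-0.001,0,0],[0,0,0,0,0],[0,0,0,0,0]]' 8; python3 go.py 658 -55.2 106 77
python3 -m jog '[[0,0,0.004,0,0],[0,0,0.008,0,0],[0,0,0.015,0,0],[0,0,0.02,0,0],[0,-0.015,0.01,0,0],[0,-0.02,0,0,0],[0,-0.02,0,0,0],[0,0,0,0,0],[0,0,0,0,0]]' 15; python3 go.py 548 -362.8 158 77; python3 tilt.py 11
```

```text
t: 13.5
tcp_pos: [659.7, -54.2, 105.5]
tcp_rot: [-89.8, 0.0, 77.1]
force: [-8.4, 2.3, 2.7]
opening: 0.344
tcp [659.7 -54.2 105.5] [-8.983e+01  1.000e-02  7.705e+01] F [-8.4   2.29  2.73] open 0.3439769635297995 t 13.5
turn units 0.005297881825833883 then shift m [-0.0014 -0.0005  0.0015]
t: 14.62
tcp_pos: [605.6, -41.7, 160.4]
tcp_rot: [-90.0, -0.0, 77.1]
force: [-0.7, -0.4, -0.3]
opening: 0.347
tcp [605.6 -41.7 160.4] [-90.03  -0.    77.05] F [-0.66 -0.42 -0.28] open 0.34749444149474 t 14.625
turn units 0.005073597588364009 then shift m [-0.3258  0.0024 -0.0161]
pivot [238.46745853 197.85315146] foot if upright [240.68872388 219.38453672] cap if upright [237.47063639 188.19065815]
```

View pics/t11.png

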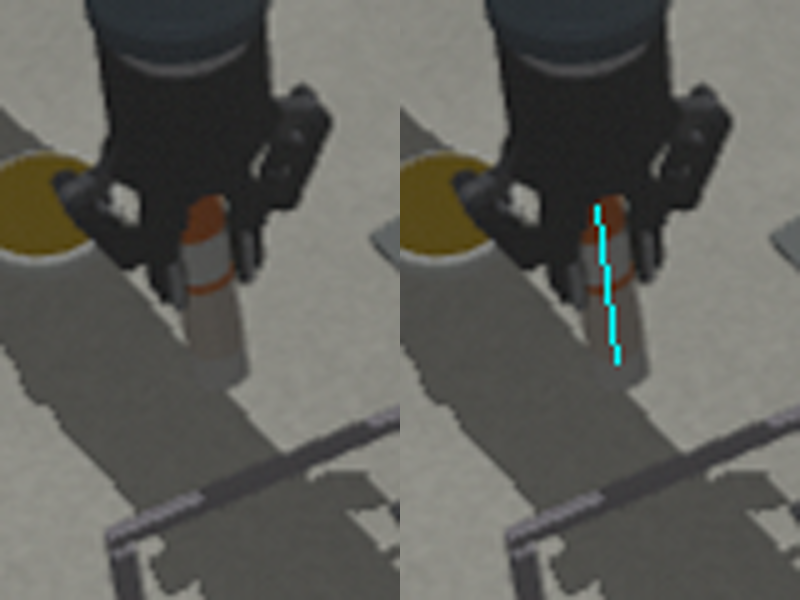

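The tube hangs upright. Its edges run (187,305)–(195,390) and (238,300)–(248,370), parallel to the drawn vertical within about 2°. Now over to the holder.

```bash
python3 -m jog '[[-0.015,0,-0.0012,0,0],[-0.026,0,-0.0012,0,0],[-0.026,0,-0.0012,0,0],[-0.026,0,-0.0012,0,0],[-0.026,0,-0.0012,0,0],[-0.026,0,-0.0012,0,0],[-0.026,0,-0.0012,0,0],[-0.026,0,-0.0012,0,0],[-0.026,0,-0.0012,0,0],[-0.026,0,-0.0012,0,0],[-0.026,0,-0.0012,0,0],[-0.026,0,-0.0012,0,0],[-0.025,0,-0.0012,0,0],[0,0,0,0,0],[0,0,0,0,0],[0,0,0,0,0]]' 15; python3 go.py 548 -362.8 158 77; python3 tilt.py 12
python3 - <<'E'
from h import *
# holder centre cross check: minAreaRect of green mask's top face, rays onto z=50
for n in('scene','top'):
    im,P,K,T=load(n);h=cv2.cvtColor(im,cv2.COLOR_RGB2HSV).astype(int);z=P[...,2]
    roi=(90,260,158,320) if n=='scene' else (400,215,468,272)
    m=np.zeros(z.shape,bool);m[roi[1]:roi[3],roi[0]:roi[2]]=1
    m&=(h[...,0]>45)&(h[...,0]<85)&(h[...,1]>80)
    fl=P[m&(z<20)&(z>2)];print(n,'floor pts',len(fl))
    top=(m&(abs(z-50)<8)).astype(np.uint8)
    cs,_=cv2.findContours(top,cv2.RETR_EXTERNAL,cv2.CHAIN_APPROX_NONE);c=max(cs,key=cv2.contourArea)[:,0]
    w=np.array([ray(K,T,u,v,50)[:2] for u,v in c],np.float32);print(cv2.minAreaRect(w))
E
```

```text
t: 16.68
tcp_pos: [548.0, -361.6, 160.2]
tcp_rot: [-90.0, -0.1, 77.1]
force: [0.9, 0.3, -0.9]
opening: 0.347
tcp [ 548.  -361.6  160.2] [-8.998e+01 -5.000e-02  7.713e+01] F [ 0.94  0.28 -0.91] open 0.34726328135153833 t 16.675
turn units 0.013474764465968292 then shift m [-0.0011  0.0022 -0.0002]
pivot [105.49959651 254.77463931] foot if upright [116.53168944 274.88830621] cap if upright [100.5017781  245.66263715]
scene floor pts 344
((551.1930541992188, -363.1867370605469), (100.30777740478516, 97.2280044555664), 31.84214210510254)
top floor pts 210
((546.8317260742188, -360.7848815917969), (94.91400146484375, 96.17974090576172), 31.69251251220703)
```

View pics/t12.png

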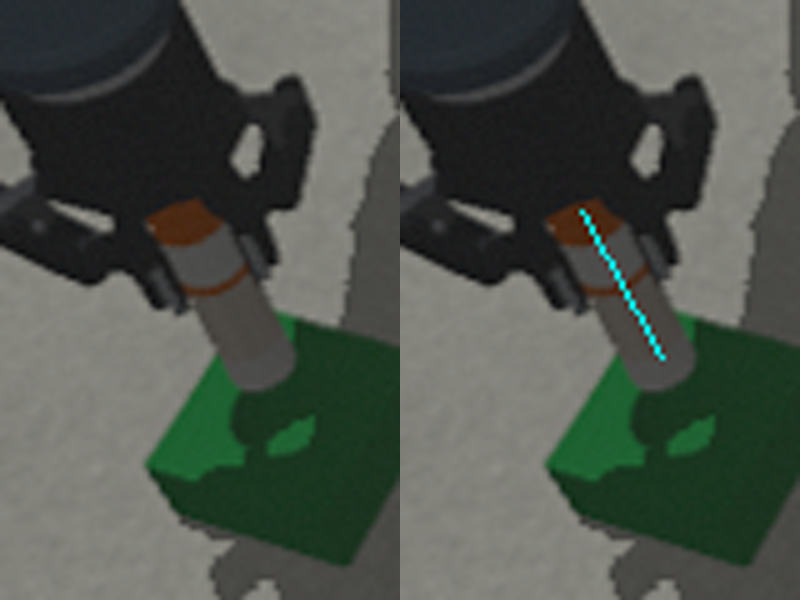

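The tube is upright along the drawn vertical, with its foot at (265,375) in the crop and the well at about (275,430) below it. The holder centre estimates agree within 3 mm, against 10 mm of clearance. I'll lower it.

```bash
python3 -m jog '[[-0.001,0.01,0,0,0],[0,0.016,0,0,0],[0,0.016,0,0,0],[0,0.016,0,0,0],[0,0.014,0,0,0],[0,0.006,0,0,0],[0,0,0,0,0],[0,0,0,0,0]]' 15; python3 go.py 548 -362.8 71 77
python3 -m jog '[[0,0.003,0,0,0],[0,0.002,0,0,0],[0,0,0,0,0],[0,0,0,0,0]]' 15;python3 go.py 548 -362.8 71 77
```

```text
t: 17.73
tcp_pos: [547.9, -364.2, 83.0]
tcp_rot: [-90.1, 0.0, 77.0]
force: [0.3, 0.4, -0.0]
opening: 0.344
tcp [ 547.9 -364.2   83. ] [-9.006e+01  2.000e-02  7.704e+01] F [ 0.27  0.39 -0.03] open 0.3435646539701199 t 17.725
turn units 0.004468546829147613 then shift m [0.0014 0.012  0.0002]
t: 18.23
tcp_pos: [547.5, -363.9, 77.5]
tcp_rot: [-90.0, 0.0, 77.1]
force: [0.0, -0.9, -0.3]
opening: 0.342
tcp [ 547.5 -363.9   77.5] [-90.01   0.    77.05] F [ 0.01 -0.89 -0.34] open 0.34168460702813613 t 18.225
turn units 0.005126039948990524 then shift m [ 0.0012  0.0065 -0.0003]
```

```bash
python3 -m jog '[[0,0.0015,0,0,0],[0,0.0015,0,0,0],[0,0.001,0,0,0],[0,0,0,0,0]]' 15;python3 go.py 548 -362.8 71 77
python3 -m jog '[[0,0.001,0,0,0],[0,0.001,0,0,0],[0,0,0,0,0]]' 15;python3 go.py 548 -362.8 71 77
```

```text
t: 18.73
tcp_pos: [547.4, -363.8, 73.3]
tcp_rot: [-90.0, -0.0, 77.1]
force: [0.1, 0.3, -0.8]
opening: 0.342
tcp [ 547.4 -363.8   73.3] [-89.99  -0.    77.05] F [ 0.12  0.33 -0.79] open 0.3417214654840222 t 18.725
turn units 0.005036789556569943 then shift m [ 0.0011  0.0023 -0.0004]
t: 19.1
tcp_pos: [547.9, -364.1, 72.6]
tcp_rot: [-90.1, 0.0, 77.0]
force: [-3.2, 1.4, 8.1]
opening: 0.344
tcp [ 547.9 -364.1   72.6] [-90.05   0.    77.05] F [-3.21  1.39  8.11] open 0.3442254481240364 t 19.1
turn units 0.004647850688013477 then shift m [0.0013 0.0016 0.0002]
```

The force rose to 8 N at TCP z 72.6 mm, where 71 was expected, so the foot is on the well floor. I'll check, then release.

```bash
python3 tilt.py 13; python3 -m jog '[[0,-0.001,0,0,0],[0,0,0,0,0],[0,0,0,0,0.036],[0,0,0,0,0.05],[0,0,0,0,0.065],[0,0,0,0,0.065],[0,0,0,0,0.065]]' 15; python3 tilt.py 14; python3 -m jog '[[0,-0.01,0,0,0.08],[0,-0.02,0,0,0.08],[0,-0.03,0,0,0.08],[0,-0.03,0,0,0.08],[0,-0.03,0,0,0.08],[0,-0.03,0,0,0.08],[0,0,0.03,0,0.08],[0,0,0.04,0,0.08],[0,0,0.04,0,0.08],[0,0,0,0,0.08],[0,0,0,0,0.08]]'
python3 - <<'E'
from h import *
for n in("scene","top"):
    im,d=env.get_image(n);np.savez(f'pics/{n}15.npz',im=im,d=d)
    cv2.imwrite(f'pics/{n}15.png',im[:,:,::-1])
E
```

```text
pivot [115.88059856 276.02061635] foot if upright [125.60461178 293.60898404] cap if upright [111.5024001  268.10152341]
t: 20.02
tcp_pos: [547.4, -363.9, 72.4]
tcp_rot: [-90.0, 0.0, 77.0]
force: [0.1, -0.6, -0.2]
opening: 0.759
pivot [115.90528528 275.88169838] foot if upright [125.62334922 293.47041342] cap if upright [111.5299528  267.96278813]
t: 21.45
tcp_pos: [441.3, -339.6, 223.8]
tcp_rot: [-90.1, 0.0, 77.1]
force: [-0.3, 0.7, 1.0]
opening: 0.935
```

View pics/scene15.png

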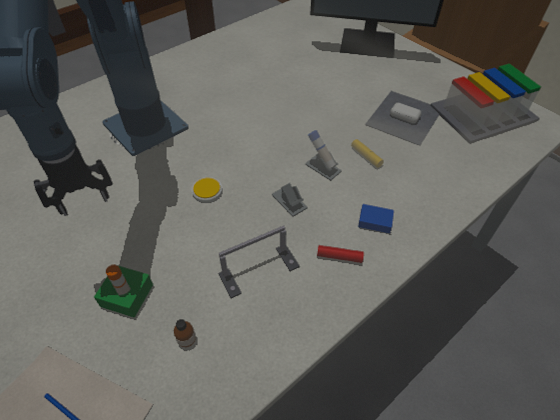

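View pics/top15.png

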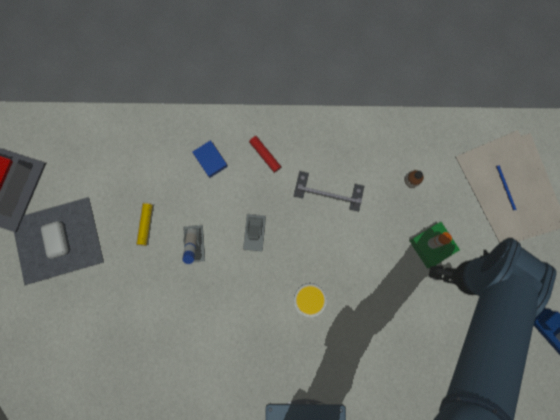

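The tube stands in the green holder with its orange cap at (115,272) in the scene view and (445,239) in the top view. Blue is unmoved at (315,136) and (189,256). One numeric check before handing in.

```bash
python3 - <<'E'
from h import *
for n,roi in (('scene',(100,255,140,300)),('top',(425,225,460,255))):
    im,P,K,T=load(n,'15');h=cv2.cvtColor(im,cv2.COLOR_RGB2HSV).astype(int);z=np.nan_to_num(P[...,2])
    m=np.zeros(z.shape,bool);m[roi[1]:roi[3],roi[0]:roi[2]]=1
    t=m&(z>122)&(z<140);p=P[t];uv=np.argwhere(t).mean(0)[::-1]
    print(n,len(p),'capz',np.median(p[:,2]),'cap top xy',ray(K,T,*uv,128)[:2])
    im0=np.load(f'pics/{n}0.npz')['im'].astype(int);b=(slice(120,180),slice(300,345)) if n=='scene' else (slice(215,272),slice(172,212))
    print('blue roi diff',abs(im0[b]-im[b].astype(int)).mean())
E
```

```text
scene 142 capz 128.6805422563046 cap top xy [ 553.50796439 -364.76381678]
blue roi diff 5.472222222222222
top 106 capz 128.54224973180305 cap top xy [ 556.28467457 -363.65820017]
blue roi diff 1.3289473684210527
```

```bash
python3 -c "
from cell import env
print(env.sense()['t'],env.job_done())"
```

```text
the job is handed in; nothing more can be done
21.55 None
```

The orange-capped tube now stands upright and released on the floor of the green holder's well. I handed the job in at t = 21.55 s. No verdict was reported.

- **Lift and swing:** I gripped the tube just above its ring at 20 N and lifted it from the rest still leaning about 45°. I then pressed its lower part against the rail at a commanded 8 N (the gripper's stated minimum is 20 N). It swung to about 4° at the rail, and after backing off it measured within about 2° of upright. The push force stayed at about 9 N or less.
- **Set-down:** I lowered it into the well at 15 N until the foot met the floor, with Fz at 8 N and TCP z at 72.6 mm against about 71 expected. Then I opened the fingers and retreated clear.
- **Last checks:** The cap top is at z = 128.5 mm, where 128 is expected for a tube standing on the floor. The arm touches nothing, and blue shows no movement in either view.
- **Disagreement:** The cap measured 5–8 mm from my estimate of the well's centre. That is inside the 18 mm limit, and the two cameras differed by about 3 mm.

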